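# Close the nozzle tin with its nested lids, then lift the outer lid alone

## Task

Take the nested lids, green outer over yellow inner, together by the black grip off the top of the pile of flat tins, lower them gently onto the open nozzle tin until the inner lid lies home on its ledge and the outer lid on the rim, and let go of the grip. Then lift the outer lid alone by its collar, leaving the inner lid seated so that its fit can be checked. Finish still holding the outer lid, level and still, over the tin and well clear above the inner lid's grip, with the tin standing where it was and the pile and everything else on the shelf undisturbed.

Things in the scene. Friction and masses are not known exactly. Their poses are not given: they have to be found in the camera images.
- tin: Open round steel tin with a red band, 96 mm in diameter (99 over its beads), 100 mm high, loose, about 0.5 kg. Mouth 90 mm wide; 14 mm below the rim a ledge (70 mm opening) carries the inner lid. White spare nozzles inside, all below the ledge. Origin: centre of its underside, z up, standing on the shelf (z = 0).
- inner_lid: Yellow inner lid, loose, about 0.16 kg: disc 84 mm in diameter, 6 mm thick, lower edge bevelled 5 mm; in its middle a hub 40 mm wide up to 12.5 mm, then a stem about 21 mm thick (26 at its foot) with a black grip on top. Origin: centre of the disc's underside, z up. At the start it lies on the upper flat tin, the outer lid over it. Home in the tin, its origin is 86 mm above the tin's.
- lid_grip (a point): Middle of the free part of the inner lid's black round grip (24 mm thick), on its axis, 60 mm above the inner lid's origin; the grip reaches from 45 to 74.5 mm above that origin. Nested, the green collar's top is at 41 mm. Lifting by this grip carries both lids, as the outer lid rests on the hub.
- outer_lid: Green outer lid, loose, about 0.12 kg: plate 108 mm in diameter, 3 mm thick, skirt (104 mm inside) 8 mm down, round collar in its middle. Origin: centre of the plate's underside, z up. Nested, it rests on the inner lid's hub, 12.5 mm above that lid's origin. On the tin it rests on the rim, origin 100 mm above the tin's; lifted to 180 mm, its skirt is 11 mm above the top of the grip.
- collar_top (a point): Centre of the top of the outer lid's collar: 48 mm in diameter outside, rising from the plate to 28.5 mm above the outer lid's origin; through its 28 mm bore stand the inner lid's stem and black grip, whose top is 32 mm above this point when both lids sit on the tin.
- flat_tin0: Lower flat round tin of the pile, steel with a grey lid, 100 mm in diameter, 28 mm high, loose, 0.35 kg. Origin: centre of its underside, on the shelf.
- flat_tin1: Upper flat round tin of the pile, the same, standing on the lower one and carrying the lids; its top is 56 mm above the shelf.
- cartridge0: White closed cartridge, bystander, 47 mm in diameter, 243 mm high, standing. Origin: centre of its underside.
- cartridge1: The other white cartridge, the same.
- caulk_tool: Blue caulk removal tool, bystander, lying flat, about 145 mm long along its x, up to 42 mm wide, 16 mm high. Origin: under its middle.
- wedge: Orange finishing wedge, bystander, lying flat, about 67 by 36 by 11 mm. Origin: under its middle.
- tape: Roll of blue masking tape, bystander, lying flat, 104 mm in diameter, 24 mm high. Origin: centre of its underside.
Things that resemble listed ones, but are neither listed nor needed, are in the scene too. Leave any blue look-alike of the tin alone.

How it is judged:
On the way, in this order (a step that is already met when the one before it is completed fails the run):
1. the nested lids are lifted off the pile together (height (world z) of inner_lid above 0.08 m and z of outer_lid in the frame of inner_lid below 0.02 m and horizontal distance between outer_lid and inner_lid below 0.01 m), for 0.2 s.
2. the inner lid is home on the tin's ledge, the outer lid sits on the rim, and the grip is let go (z of inner_lid in the frame of tin between 0.0825 and 0.0895 m and horizontal distance between inner_lid and tin below 0.007 m and angle between inner_lid's own z axis and vertical below 0.07 rad and z of outer_lid in the frame of tin between 0.097 and 0.1035 m and horizontal distance between outer_lid and tin below 0.008 m and contact force between the fingers and inner_lid below 0.1 N), for 0.2 s.
3. the outer lid comes up alone, the inner lid still home (z of inner_lid in the frame of tin between 0.0825 and 0.0895 m and horizontal distance between inner_lid and tin below 0.007 m and angle between inner_lid's own z axis and vertical below 0.07 rad and z of outer_lid in the frame of tin above 0.115 m), for 0.1 s.
At the end, for the whole second after the job is handed in: Inner lid home on the ledge (origin 82.5-89.5 mm above the tin's, within 7 mm of its axis, level to 4 deg), tin upright; fingers hold the outer lid still, level to 11 deg, origin over 180 mm above the shelf, within 50 mm of the tin's axis, touching neither tin nor inner lid (z of inner_lid in the frame of tin between 0.0825 and 0.0895 m and horizontal distance between inner_lid and tin below 0.007 m and angle between inner_lid's own z axis and vertical below 0.07 rad and angle between tin's own z axis and vertical below 0.05 rad and height (world z) of tin below 0.004 m and height (world z) of outer_lid above 0.18 m and horizontal distance between outer_lid and tin below 0.05 m and angle between outer_lid's own z axis and vertical below 0.2 rad and linear speed of each of outer_lid, inner_lid below 0.02 m/s and contact force between the fingers and outer_lid above 1 N and contact force between each of outer_lid, the fingers and inner_lid below 0.1 N and contact force between outer_lid and tin below 0.1 N); the arm keeps its last pose, push and grip.
It fails at once if the outer lid is lifted off the inner lid (more than about 15 mm) while the inner lid is not home in the tin (z of outer_lid in the frame of inner_lid above 0.029 m and not (z of inner_lid in the frame of tin below 0.094 m and horizontal distance between inner_lid and tin below 0.01 m)).
It fails at once if the inner lid is dropped onto the tin (faster than 0.55 m/s within 30 mm of its seat) (horizontal distance between inner_lid and tin below 0.03 m and z of inner_lid in the frame of tin below 0.116 m and linear speed of inner_lid above 0.55 m/s).
It fails at once if the tin is pushed more than 25 mm or tipped (distance of tin from where it was at the start of the episode above 0.025 m or angle between tin's own z axis and vertical above 0.2 rad).
It fails at once if the pile or another thing on the shelf is moved more than 20 mm (distance of any of flat_tin0, flat_tin1, cartridge0, cartridge1, caulk_tool, wedge, tape from where it was at the start of the episode above 0.02 m).
It also fails if it takes over 48 s, if anything falls off the work surface, if the arm or the gripper's body presses on something with over 40 N, if the wrist force passes 120 N, or if a joint passes its speed limit or range.

## Robot

A 7-joint arm with a two-finger parallel gripper is mounted at the origin on the work surface. World frame = base frame: x ahead of the robot, y to its left, z up, the work surface at z = 0. Lengths are in m, angles in rad, forces in N, time in s.
With the tool pointing down it reaches from about 0.35 to 0.9 m from the base axis. Payload 19.9 kg.
Tool frame: the origin (TCP) lies midway between the tips of the shut fingers; the grasp point (between the pads) lies 19 mm behind it (r.tcp_to_grasp is the distance from the TCP to the grasp point, in m); z points along the fingers, y is the line along which they close (so a half turn about z gives the same grasp; the last joint's range is limited). The gripper opens to 94 mm and grips with 3 to 60 N. Pads are 16 mm wide; open, the fingers measure 119 mm over their backs; the gripper's body (75 mm by 177 mm) begins 78 mm behind the grasp point.
Start: joints at [1.284, 0.417, -0.01, 1.614, 0.005, 1.111, -0.053], TCP at [0.152, -0.606, 0.205] pointing down, gripper open.
Joint ranges: [-2.81, 2.81], [-0.39, 2.02], [-1.27, 1.25], [0.06, 2.57], [-1.19, 4.33], [0.19, 2], [-2.82, 2.82]. Speed limits (rad/s): [1.89, 1.89, 2.39, 2.39, 3.01, 3.01, 3.01].

## Interface

Orientations are given as a unit quaternion [w, x, y, z].
In Python, from workcell import r gives the robot as it stands.
- The arm moves only by the tool send_rows, never from a script. Its argument "series" is text: rows parted by semicolons, each of 5 numbers parted by spaces: the closure in counts, from 0 (fully open) to 255 (shut), then the shift along the tool's x, y, z in mm, then the turn about the tool's z in rad. A call has 1 to 8 rows; each row shifts and turns the commanded pose from where the row before left it, along the tool's axes as they then stand; what a row does not reach is not made up. A row lasts 1/12 s, in which the tool goes at most 41.7 mm and 7.16 degrees, less where a joint would pass 70% of its speed; a pose out of reach is approached as far as the arm can. A call with a gripper value outside its range is refused whole. The fingers move at their own pace and stop on an object; the grip force is fixed at half the most. Time passes only in rows, so rows that do not move let the fingers close. It gives the time, the measured TCP pose, the force, the opening and the grip force at its end, in the units of the state.
- r.get_state(): the state, without advancing time (a new reading comes with each control period).
- r.get_image(name): name is "scene" or "top" or "wrist"; returns a dict with "img" (384x512x3 uint8, blue, green, red), "fx", "fy", "cx", "cy" (pixels), "R" (3x3) and "t" (3): a world point X has camera coordinates R X + t. Camera axes: x right, y down, z forward; pixel columns grow to the right and rows downward; lengths in m; the calibration is good to about 2 mm. A picture is of the moment at which its call begins. There is no depth.
- r.job_done(): hands the job in; it is judged then, once.
Trained networks look in a picture, given as the dict that the camera call returned (one of the last four; its "shot" number tells which), for a name from the list of things; names that differ only in an ending like _2 or _b are one class to them, and where a whole thing is asked for, a point or a joint stands for the part that bears it (a point fixed in the world has none). Each returns a list of dicts, best first, with "p" (0 to 1); they miss things now and then, are a little off and sometimes report something else, mostly with a low value. They report only what shows in the picture. A call takes as long as a camera call. They do not tell look-alikes from the thing itself.
- r.search_frame(picture, name): "box" ([left, top, right, bottom] as shares, 0 to 1, of the picture: columns of its width, rows of its height, round what is visible of it).
The state is a dict: "time": time; "joints": joint angles; "joint_velocities": joint speeds; "joint_efforts": joint torques, N m; "position": TCP position; "tool_rot": TCP orientation; "wrist_force": force on the tool from outside, world axes, zero at the start; "wrist_torque": the same for the moment, N m; "grip_width": finger opening in m; "gripper_force": force on a finger pad.
Only numpy, scipy, OpenCV 4.12 (cv2) and the standard library are available. Lean on these libraries where they do the work, as an engineer would, in place of code of your own. Each camera call takes 0.05 s, during which the arm holds its last target. There are 200 camera calls.

## Working session

There is one attempt and no reset: what is moved stays moved. The work goes in short steps, Python scripts to look and compute and a tool call to move; the robot and the scene stay as the last step left them, time stands still between calls to the robot, and variables do not carry over. Pictures are saved under pics/ and viewed, at most 11 in all, crops included, and the job is handed in when it is done.

Besides the shell and the picture viewer there is one more tool, called after "Call:" as name(argument=value, ...), one argument or row to a line, values as JSON. send_rows: Moves the arm, as the interface text tells. Its arguments: {"type":"object","properties":{"series":{"type":"string"}},"required":["series"]}

```bash
mkdir -p pics
cat > h.py <<'E'
import numpy as np, cv2
from workcell import r
def ray(p,u,v):
    d=np.array([(u-p['cx'])/p['fx'],(v-p['cy'])/p['fy'],1.]); R=np.array(p['R']);t=np.array(p['t'])
    return -R.T@t, R.T@d
def atz(p,u,v,z):
    c,d=ray(p,u,v); return c+d*(z-c[2])/d[2]
def proj(p,X):
    c=np.array(p['R'])@np.array(X)+np.array(p['t']); return p['fx']*c[0]/c[2]+p['cx'],p['fy']*c[1]/c[2]+p['cy']
E
python3 - <<'E'
from h import *
s=r.get_state(); print({k:np.round(v,3) for k,v in s.items()})
ims=[]
for n in ['scene','top','wrist']:
    p=r.get_image(n); im=p['img'].copy(); print(n,'cam at',np.round(ray(p,256,192)[0],3),'dir',np.round(ray(p,256,192)[1],2),p['fx'])
    for q in ['tin','inner_lid','outer_lid','lid_grip','collar_top','flat_tin1','cartridge0','caulk_tool','wedge','tape']:
        for d in r.search_frame(p,q)[:3]:
            if d['p']<.2: continue
            b=np.array(d['box'])*[512,384,512,384]; print(n,q,round(d['p'],2),b.round(1))
    ims.append(im)
cv2.imwrite('pics/a.png',cv2.resize(np.hstack(ims[:2]),(800,300)))
cv2.imwrite('pics/a1.png',ims[1])
E
```

```text
{'time': np.float64(0.0), 'joints': array([ 1.283,  0.418, -0.01 ,  1.614,  0.005,  1.111, -0.053]), 'joint_velocities': array([-0.001, -0.001,  0.   , -0.001, -0.001, -0.001,  0.   ]), 'joint_efforts': array([-1.0000e-03, -8.5123e+01,  6.3800e-01, -4.2600e+01, -4.9000e-02,
        1.8000e-02,  0.0000e+00]), 'position': array([ 0.152, -0.606,  0.205]), 'tool_rot': array([-0.001,  0.992,  0.123, -0.   ]), 'wrist_force': array([-0.111, -0.384,  1.02 ]), 'wrist_torque': array([0.041, 0.016, 0.   ]), 'gripper_force': np.float64(0.0), 'grip_width': np.float64(0.094)}
scene cam at [ 1.18  -0.965  0.909] dir [-0.44  0.7  -0.56] 449.3035584834653
scene tin 0.86 [252.1 170.9 285.5 209.4]
scene tin 0.81 [208.8 163.1 234.2 200.5]
scene inner_lid 0.64 [251.5 168.8 283.2 210.2]
scene outer_lid 0.69 [219.  216.3 252.4 240.4]
scene lid_grip 0.31 [222.4 237.9 251.1 247.1]
scene collar_top 0.55 [219.6 218.5 255.6 239.3]
scene flat_tin1 0.68 [219.6 235.2 254.  248.7]
scene flat_tin1 0.47 [219.9 240.5 253.1 257.1]
scene cartridge0 0.96 [316.1 115.  333.3 176.1]
scene cartridge0 0.71 [281.  106.  297.  164.3]
scene caulk_tool 0.48 [268.9 219.3 296.6 234.8]
scene tape 0.81 [129.4 275.4 168.9 315.6]
top cam at [0.374 0.002 1.422] dir [ 0.12  0.01 -0.99] 441.09878968311057
top tin 0.79 [196.  178.9 232.1 211.9]
top tin 0.73 [209.8 229.  247.  261.3]
top inner_lid 0.41 [288.3 173.1 299.7 184.9]
top outer_lid 0.86 [272.9 163.5 311.6 197.7]
top lid_grip 0.55 [288.6 174.1 301.1 183.2]
top collar_top 0.98 [277.4 164.  313.  199.3]
top cartridge0 0.61 [100.4 153.  144.3 183.2]
top cartridge0 0.58 [ 92.4 207.1 133.2 227.3]
top cartridge0 0.4 [290.6 171.2 298.6 183.8]
top caulk_tool 0.91 [242.7 134.6 254.6 174.2]
top wedge 0.66 [254.1 190.2 268.6 212. ]
top tape 0.56 [374.5 187.3 408.7 218.3]
wrist cam at [ 0.22  -0.589  0.386] dir [-0.24 -0.06 -0.97] 300.2523256624992
```

View pics/a.png

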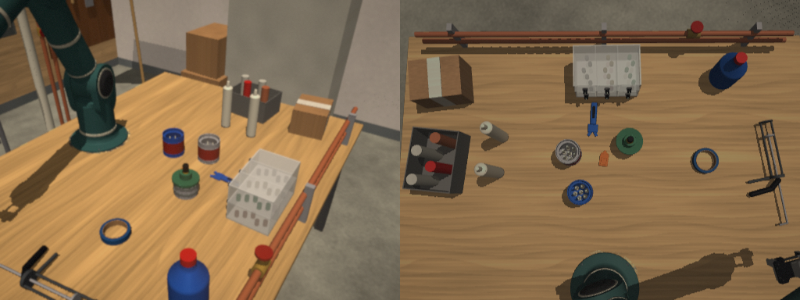

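The pictures show the lids on the pile at about (627,141) in the right half, the red-band tin at (568,153) and the blue look-alike at (579,193). Now I work out positions.

Run:
```python
from h import *
p=r.get_image('top')
def c(b): return (b[0]+b[2])/2,(b[1]+b[3])/2
for n,b,z in [('grip',[288.3,174.1,301,184],.125),('outer',[272.9,163.5,311.6,197.7],.07),('tin',[196,178.9,232.1,211.9],.06),('blue',[209.8,229,247,261.3],.06)]:
    print(n,np.round(atz(p,*c(b),z),3))
im=p['img'][120:270,180:330]; cv2.imwrite('pics/b.png',cv2.resize(im,None,fx=4,fy=4,interpolation=2))
```

```text
grip [ 0.572 -0.101  0.125]
outer [ 0.576 -0.098  0.07 ]
tin [0.531 0.145 0.06 ]
blue [0.378 0.099 0.06 ]
```

View pics/b.png

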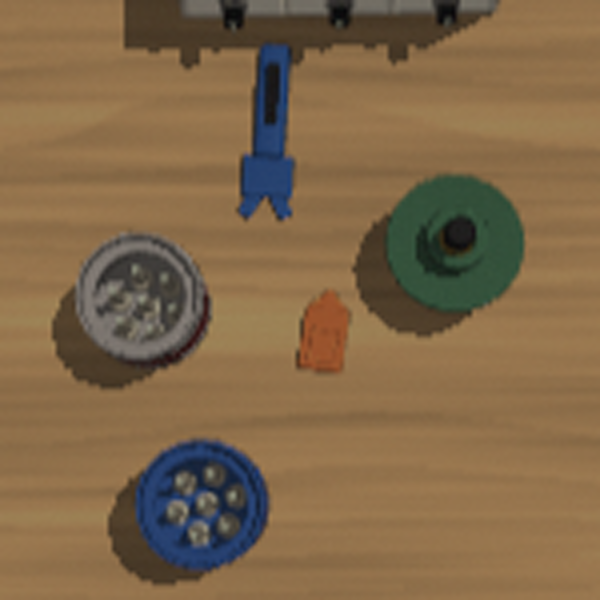

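Call:
send_rows(
  series="0 30 -22 -2 0;0 30 -22 -2 0;0 30 -22 -2 0;0 30 -22 -2 0;0 30 -22 -2 0;0 30 -22 -2 0;0 30 -22 -2 0;0 30 -22 -2 0",
)

```text
time: 2.37
position: [0.3429, -0.3756, 0.2218]
tool_rot: [0.0, 0.992, 0.123, 0.0]
wrist_force: [1.2, -0.0, -0.1]
grip_width: 0.094
gripper_force: 0.0
```

Call:
send_rows(
  series="0 30 -22 0 0;0 30 -22 0 0;0 30 -22 0 0;0 30 -22 0 0;0 30 -22 0 0;0 30 -22 0 0;0 20 -15 0 0;0 0 0 0 0",
)

```text
time: 3.03
position: [0.5031, -0.1809, 0.2216]
tool_rot: [-0.001, 0.992, 0.126, 0.001]
wrist_force: [0.6, 0.3, -0.1]
grip_width: 0.0939
gripper_force: 0.0
```

```bash
cat >> h.py <<'E'
from scipy.spatial.transform import Rotation as Ro
def tool():
    s=r.get_state(); q=s['tool_rot']; return np.array(s['position']),Ro.from_quat([q[1],q[2],q[3],q[0]]).as_matrix()
def mm(X):
    P,M=tool(); return np.round(M.T@(np.array(X)-P)*1000,1)
E
python3 - <<'E'
from h import *
P,M=tool(); print(P,np.round(M,3))
for n in ['top','wrist']:
    p=r.get_image(n); cv2.imwrite('pics/c_%s.png'%n,p['img'])
    if n=='top': print([np.round(atz(p,*x),3) for x in [(215,194.25,.1),(293.9,180.7,.0715),(294.8,178,.1305)]])
    print('proj',proj(p,[.572,-.1,.1305]))
    for q in ['lid_grip','collar_top','outer_lid']:
        for d in r.search_frame(p,q)[:2]: print(n,q,round(d['p'],2),(np.array(d['box'])*[512,384,512,384]).round(1))
E
```

```text
[ 0.50310275 -0.18090725  0.22157606] [[ 0.968  0.249  0.001]
 [ 0.249 -0.968  0.002]
 [ 0.002 -0.001 -1.   ]]
[array([0.53 , 0.138, 0.1  ]), array([ 0.575, -0.103,  0.071]), array([ 0.575, -0.101,  0.131])]
proj (np.float64(294.401515231903), np.float64(178.83775242306356))
top lid_grip 0.58 [288.9 174.3 300.2 180.9]
top collar_top 0.56 [277.3 164.4 313.1 201.5]
top outer_lid 0.97 [274.6 164.2 311.2 196.5]
top outer_lid 0.62 [ 99.1 153.7 139.2 181.6]
proj (np.float64(178.05209881954156), np.float64(90.71294771507148))
wrist lid_grip 0.76 [167.1  68.9 201.  103. ]
wrist collar_top 0.89 [145.5  32.7 243.4 143.3]
wrist outer_lid 0.58 [142.2  34.7 244.6 145.7]
```

View pics/c_wrist.png

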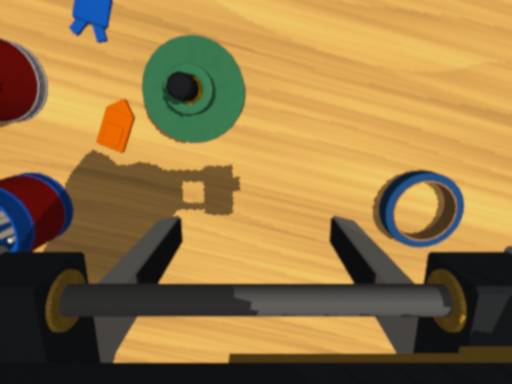

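The wrist view shows the black grip top at (184,87) and the green plate centre at (193,89).

Call:
send_rows(
  series="0 30 -20 0 0;0 30 -20 0 0;0 20 -15 0 0;0 4 -3 0 0;0 0 0 0 0",
)

```text
time: 3.85
position: [0.5682, -0.1079, 0.2212]
tool_rot: [-0.0, 0.992, 0.124, -0.0]
wrist_force: [0.5, 0.6, -0.5]
grip_width: 0.0943
gripper_force: 0.0
```

Run:
```python
from h import *
P,M=tool(); print(P)
p=r.get_image('wrist'); cv2.imwrite('pics/d.png',p['img'])
for q,z in [('lid_grip',.125),('collar_top',.0715),('outer_lid',.0715)]:
    for d in r.search_frame(p,q)[:1]:
        b=np.array(d['box'])*[512,384,512,384]; X=atz(p,(b[0]+b[2])/2,(b[1]+b[3])/2,z); print(q,round(d['p'],2),b.round(1),X.round(4),mm(X))
```

```text
[ 0.56815058 -0.10786075  0.22119966]
lid_grip 0.89 [236.9 161.6 265.6 192.3] [ 0.5814 -0.1003  0.125 ] [16.4 -6.1 96.3]
collar_top 0.56 [205.7 123.6 296.6 215. ] [ 0.5792 -0.0999  0.0715] [ 14.6  -7.4 149.9]
outer_lid 0.89 [203.5 123.1 296.9 218.5] [ 0.5773 -0.0993  0.0715] [ 12.9  -8.6 150. ]
```

View pics/d.png

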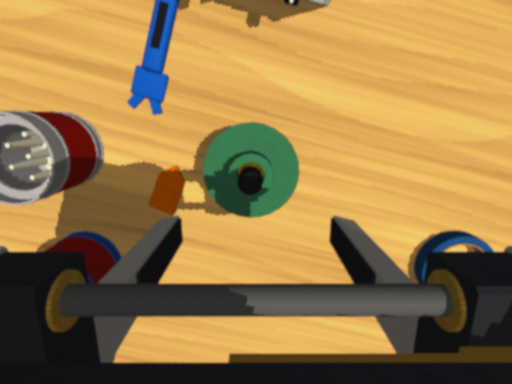

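Call:
send_rows(
  series="0 4 -2 30 0;0 4 -2 30 0;0 2 -1 22 0;0 0 0 0 0;0 0 0 0 0",
)

```text
time: 4.47
position: [0.5754, -0.1026, 0.1394]
tool_rot: [-0.0, 0.993, 0.122, -0.001]
wrist_force: [-0.1, 0.1, 0.9]
grip_width: 0.0939
gripper_force: 0.0
```

Run:
```python
from h import *
P,M=tool(); print(P)
p=r.get_image('wrist'); cv2.imwrite('pics/e.png',p['img'])
for d in [0,.019]: print('tcp',proj(p,P-M[:,2]*d))
for s in (-1,1): print(proj(p,P+M[:,1]*s*.047))
for q,z in [('lid_grip',.127),('collar_top',.0715),('outer_lid',.0715)]:
    for d in r.search_frame(p,q)[:1]:
        b=np.array(d['box'])*[512,384,512,384]; X=atz(p,(b[0]+b[2])/2,(b[1]+b[3])/2,z); print(q,round(d['p'],2),b.round(1),X.round(4),mm(X))
```

```text
[ 0.57540452 -0.10264362  0.13938142]
tcp (np.float64(255.31745435513562), np.float64(229.07015812362164))
tcp (np.float64(255.27371401151058), np.float64(241.0681395623375))
(np.float64(181.8101565982575), np.float64(228.96097449321263))
(np.float64(328.8249389260202), np.float64(229.1793420315137))
lid_grip 0.72 [235.8 189.  271.9 236.6] [ 0.5818 -0.1     0.127 ] [ 5.6 -1.3 14.1]
collar_top 0.93 [191.4 132.8 309.9 255.6] [ 0.5795 -0.0974  0.0715] [ 3.7 -4.4 69.8]
outer_lid 0.82 [190.1 132.5 315.8 256.2] [ 0.5798 -0.0993  0.0715] [ 3.6 -2.3 69.7]
```

View pics/e.png

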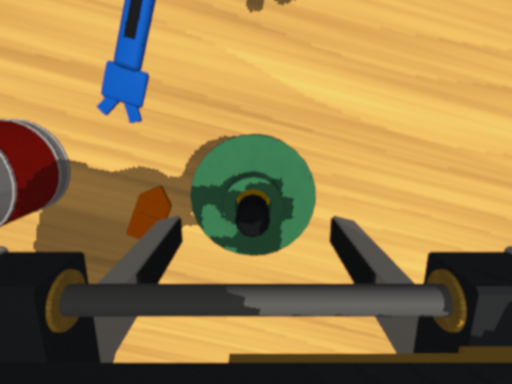

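The black grip top is centred about (254,220), some 3 mm ahead of the TCP column; the fingertips straddle it.

Call:
send_rows(
  series="0 3 -1 18 0;0 0 0 14 0;0 0 0 6 0;0 0 0 0 0;255 0 0 0 0;255 0 0 0 0;255 0 0 0 0;255 0 0 0 0",
)

```text
time: 5.33
position: [0.5791, -0.1003, 0.1021]
tool_rot: [0.0, 0.992, 0.123, 0.0]
wrist_force: [1.2, 0.4, -0.5]
grip_width: 0.0708
gripper_force: 0.0
```

Call:
send_rows(
  series="255 0 0 0 0;255 0 0 0 0;255 0 0 0 0",
)

```text
time: 5.58
position: [0.5788, -0.1002, 0.1016]
tool_rot: [-0.0, 0.992, 0.123, 0.0]
wrist_force: [-0.1, -0.3, 1.3]
grip_width: 0.0508
gripper_force: 0.0
```

Call:
send_rows(
  series="255 0 0 0 0;255 0 0 0 0;255 0 0 0 0;255 0 0 0 0;255 0 0 0 0;255 0 0 0 0",
)

```text
time: 6.08
position: [0.5787, -0.1, 0.1014]
tool_rot: [-0.0, 0.992, 0.123, -0.0]
wrist_force: [0.1, 1.4, -0.4]
grip_width: 0.0233
gripper_force: 30.0
```

Call:
send_rows(
  series="255 0 0 -6 0;255 0 0 -14 0;255 0 0 -20 0;255 0 0 -20 0;255 0 0 -20 0;255 0 0 -14 0;255 0 0 -6 0;255 0 0 0 0",
)

```text
time: 6.75
position: [0.5792, -0.1003, 0.2027]
tool_rot: [0.0, 0.992, 0.123, 0.001]
wrist_force: [0.2, -0.7, -2.6]
grip_width: 0.0233
gripper_force: 30.0
```

Run:
```python
from h import *
P,M=tool(); print(P,r.get_state()['grip_width'])
for n in ['wrist','top','scene']:
    p=r.get_image(n); cv2.imwrite('pics/f_%s.png'%n,p['img'])
    for q in ['tin','outer_lid']:
        for d in r.search_frame(p,q)[:3]: print(n,q,round(d['p'],2),(np.array(d['box'])*[512,384,512,384]).round(1))
```

```text
[ 0.57924696 -0.10028291  0.2027479 ] 0.023281272272466725
wrist tin 0.82 [ 22.5 243.9 117.7 358.5]
wrist tin 0.68 [  0.  125.  102.6 221.6]
wrist outer_lid 0.74 [183.9 141.  329.3 283.4]
top tin 0.78 [197.6 176.9 231.9 208. ]
top tin 0.63 [209.8 226.9 249.5 260.5]
scene tin 0.79 [251.5 170.6 284.4 208.9]
scene tin 0.68 [209.9 166.3 231.2 200. ]
scene outer_lid 0.87 [220.3 189.  256.1 211.4]
scene outer_lid 0.36 [267.7 220.1 295.8 234.1]
```

View pics/f_wrist.png

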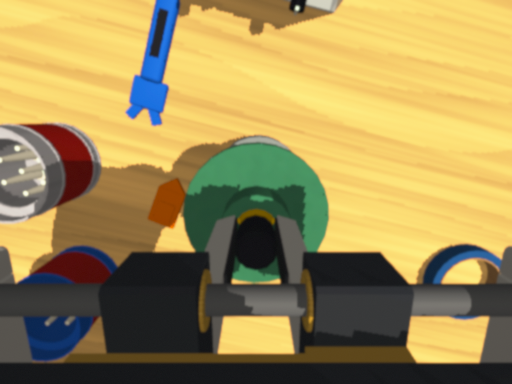

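The lids are held together, resting level; the pile remains at (257,140); the tin's mouth is at the left edge. I move nearer the tin for a rim fit.

Call:
send_rows(
  series="255 0 -10 -2 0;255 0 -20 -4 0;255 0 -20 -2 0;255 0 -20 0 0;255 0 -20 0 0;255 0 -20 0 0;255 0 -10 0 0;255 0 0 0 0",
)

```text
time: 7.87
position: [0.549, 0.019, 0.2097]
tool_rot: [-0.0, 0.992, 0.124, 0.0]
wrist_force: [-0.2, 0.9, -3.3]
grip_width: 0.0234
gripper_force: 30.0
```

Run:
```python
from h import *
P,M=tool(); print(P)
p=r.get_image('wrist'); im=p['img'].copy()
from scipy.optimize import least_squares
for d in r.search_frame(p,'tin')[:2]: print(round(d['p'],2),(np.array(d['box'])*[512,384,512,384]).round(1))
np.save('w.npy',im)
G=np.array([.534,.1395])+0
a=np.linspace(0,2*np.pi,90)
for R_,col in [(.0495,(0,255,255)),(.045,(255,0,255))]:
    for t in a: 
        u,v=proj(p,[G[0]+R_*np.cos(t),G[1]+R_*np.sin(t),.1]); cv2.circle(im,(int(u*1+.5),int(v+.5)),0,col,-1)
cv2.imwrite('pics/g.png',cv2.resize(im[60:310,20:340],(800,625)[:2] if 0 else (768,600),interpolation=2))
```

```text
[0.54904543 0.01902158 0.20974583]
0.83 [ 80.4 123.  200.8 220.1]
0.57 [153.  241.3 194.9 250.5]
```

View pics/g.png

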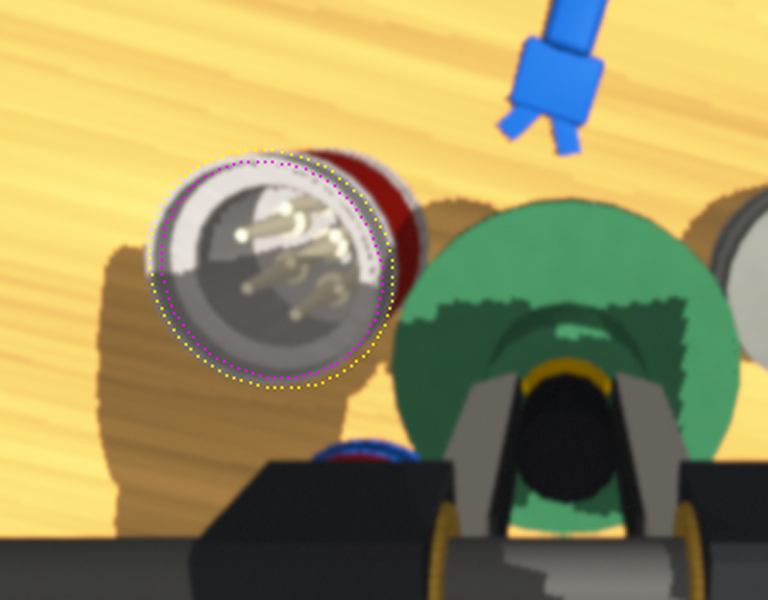

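The overlay circle around (272,268) sits within about 1 mm of the tin's rim. I fit both rim and plate by their edges.

```bash
cat > fit.py <<'E'
from h import *
from scipy.optimize import least_squares
def fit(p,inside,G,R_,z,angs,rng=8):
    """inside: float mask (1 on the thing); outermost edge sought along projected radii"""
    m=cv2.GaussianBlur(inside.astype(np.float32),(0,0),.8)
    pts=[]
    for t in angs:
        k=np.linspace(R_-.010,R_+.010,161)
        uv=np.array([proj(p,[G[0]+q*np.cos(t),G[1]+q*np.sin(t),z]) for q in k],np.float32)
        v=cv2.remap(m,uv[:,0].copy(),uv[:,1].copy(),1).ravel()
        i=np.where((v[:-1]>=.5)&(v[1:]<.5))[0]
        if len(i): pts.append(atz(p,*uv[i[-1]].astype(float),z)[:2])
    pts=np.array(pts)
    s=least_squares(lambda c:np.hypot(*(pts-c[:2]).T)-R_,G,loss='soft_l1',f_scale=.0007)
    s2=least_squares(lambda c:np.hypot(*(pts-c[:2]).T)-c[2],[*G,R_],loss='soft_l1',f_scale=.0007)
    return s.x,s2.x,len(pts),np.sqrt(np.mean(s2.fun**2))
E
python3 - <<'E'
from fit import *
p=r.get_image('wrist'); P,M=tool()
h=cv2.cvtColor(p['img'],cv2.COLOR_BGR2HSV).astype(int); H,S,V=h[...,0],h[...,1],h[...,2]
x,y=.534,.1395
for q in [(150,170),(70,60),(60,130),(140,213),(100,245)]: print(q,h[q[1],q[0]])
print(P)
a=np.linspace(0,2*np.pi,120,endpoint=False)
print('tin',fit(p,S<70,[x,y],.0495,.0985,a))
g=(H>55)&(H<90)&(S>60)
print('lid',fit(p,g,P[:2],.054,P[2]-.0305,[t for t in a if np.cos(t-.25)>.1]))
E
```

```text
(150, 170) [ 13  20 114]
(70, 60) [ 24 136 252]
(60, 130) [ 25 130 254]
(140, 213) [ 10  14 107]
(100, 245) [ 18 149 151]
[0.54974392 0.01536763 0.20945837]
tin (array([0.53456623, 0.14076626]), array([0.5348868 , 0.14045079, 0.0501846 ]), 120, np.float64(0.0020131935208804724))
lid (array([0.54707007, 0.01507209]), array([0.54776653, 0.01522253, 0.05342613]), 56, np.float64(0.0002903973471010427))
```

Call:
send_rows(
  series="255 2 -10 0 0;255 3 -20 0 0;255 3 -20 0 0;255 3 -25 0 0;255 3 -25 0 0;255 2 -15 0 0;255 1 -10 0 0;255 0 0 0 0",
)

```text
time: 8.68
position: [0.5353, 0.1435, 0.2094]
tool_rot: [-0.0, 0.992, 0.124, -0.0]
wrist_force: [-1.0, -0.5, -2.8]
grip_width: 0.0233
gripper_force: 30.0
```

Call:
send_rows(
  series="255 0 0 10 0;255 0 0 15 0;255 0 0 10 0;255 0 0 4 0;255 0 0 0 0;255 0 0 0 0;255 0 0 0 0",
)

```text
time: 9.27
position: [0.536, 0.1415, 0.171]
tool_rot: [-0.0, 0.992, 0.122, 0.0]
wrist_force: [-0.3, 0.2, -2.4]
grip_width: 0.0232
gripper_force: 30.0
```

Run:
```python
from fit import *
p=r.get_image('wrist'); P,M=tool(); print(P)
h=cv2.cvtColor(p['img'],cv2.COLOR_BGR2HSV).astype(int); H,S,V=h[...,0],h[...,1],h[...,2]
a=np.linspace(0,2*np.pi,120,endpoint=False)
g=(H>55)&(H<90)&(S>60)
print('lid',fit(p,g,P[:2],.054,P[2]-.0305,[t for t in a if np.cos(t-.25)>.1]))
x,y=.5347,.1406
im=p['img'].copy()
for t in a:
    for R_ in (.048,.0495):
        u,v=proj(p,[x+R_*np.cos(t),y+R_*np.sin(t),.099]); cv2.circle(im,(int(u+.5),int(v+.5)),0,(0,255,255),-1)
top=r.get_image('top'); s=r.get_image('scene')
A=cv2.resize(im[80:330,130:380],(400,400),interpolation=2); B=cv2.resize(s['img'][130:230,200:300],(400,400),interpolation=2)
cv2.imwrite('pics/i.png',np.hstack([A,B]))
```

```text
[0.53599334 0.14157169 0.17101641]
lid (array([0.53330749, 0.14100289]), array([0.53526576, 0.14141758, 0.05241673]), 56, np.float64(0.0002779957712361439))
```

View pics/i.png

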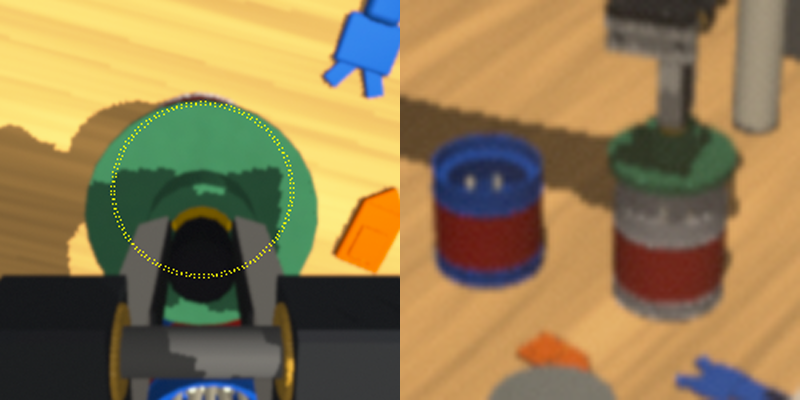

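Run:
```python
from fit import *
s=r.get_image('scene'); P,M=tool(); hsv=cv2.cvtColor(s['img'],cv2.COLOR_BGR2HSV).astype(int); H,S,V=hsv[...,0],hsv[...,1],hsv[...,2]
red=((H<8)|(H>170))&(S>110); green=(H>50)&(H<95)&(S>50)
def ext(m,rows,c0,c1):
    o=[]
    for v in rows:
        w=np.where(m[v,c0:c1])[0]
        o.append((v,c0+w.min(),c0+w.max()+1) if len(w) else (v,None))
    return o
print(ext(green,range(158,180),245,292)); print(ext(red,range(185,206),245,292))
R=np.array(s['R'])
def cols(c,R_,z):
    uv=np.array([proj(s,[c[0]+R_*np.cos(t),c[1]+R_*np.sin(t),z]) for t in np.linspace(0,6.283,180)]); i,j=uv[:,0].argmin(),uv[:,0].argmax(); return uv[i].round(1),uv[j].round(1)
for nm,c,R_,z in [('tin',(.5347,.1406),.048,.055),('tin',(.5347,.1406),.048,.03),('lid',P[:2],.054,P[2]-.0325)]: print(nm,cols(c,R_,z))
print(R[0],R[1])
```

```text
[(158, None), (159, None), (160, np.int64(263), np.int64(264)), (161, np.int64(262), np.int64(264)), (162, np.int64(274), np.int64(275)), (163, np.int64(274), np.int64(275)), (164, np.int64(255), np.int64(280)), (165, np.int64(253), np.int64(282)), (166, np.int64(253), np.int64(282)), (167, np.int64(253), np.int64(283)), (168, np.int64(274), np.int64(283)), (169, np.int64(274), np.int64(283)), (170, np.int64(254), np.int64(283)), (171, np.int64(253), np.int64(283)), (172, np.int64(254), np.int64(282)), (173, np.int64(254), np.int64(281)), (174, np.int64(256), np.int64(280)), (175, np.int64(257), np.int64(279)), (176, np.int64(258), np.int64(276)), (177, np.int64(261), np.int64(275)), (178, None), (179, None)]
[(185, None), (186, None), (187, None), (188, np.int64(254), np.int64(255)), (189, np.int64(254), np.int64(256)), (190, np.int64(254), np.int64(280)), (191, np.int64(254), np.int64(280)), (192, np.int64(254), np.int64(280)), (193, np.int64(254), np.int64(280)), (194, np.int64(254), np.int64(280)), (195, np.int64(254), np.int64(280)), (196, np.int64(254), np.int64(280)), (197, np.int64(254), np.int64(280)), (198, np.int64(254), np.int64(280)), (199, np.int64(254), np.int64(280)), (200, np.int64(254), np.int64(280)), (201, np.int64(255), np.int64(279)), (202, np.int64(256), np.int64(279)), (203, np.int64(258), np.int64(277)), (204, np.int64(260), np.int64(275)), (205, np.int64(264), np.int64(270))]
tin (array([252.6, 188.3]), array([280.7, 188.9]))
tin (array([252.5, 194.4]), array([280.3, 194.9]))
lid (array([251.5, 167.4]), array([284.1, 168. ]))
[0.83808772 0.54546673 0.00866098] [ 0.31396633 -0.46929178 -0.82534258]
```

Lid and tin agree to about 1 mm from both cameras; lowering slowly.

Call:
send_rows(
  series="255 0 0 6 0;255 0 0 6 0;255 0 0 6 0;255 0 0 4 0;255 0 0 3 0;255 0 0 2 0;255 0 0 2 0;255 0 0 0 0",
)

```text
time: 10.13
position: [0.5355, 0.1416, 0.1411]
tool_rot: [-0.0, 0.992, 0.123, -0.0]
wrist_force: [0.2, 0.2, -2.1]
grip_width: 0.0235
gripper_force: 30.0
```

Call:
send_rows(
  series="255 0 0 2 0;255 0 0 2 0;255 0 0 1 0;255 0 0 1 0;255 0 0 0 0;255 0 0 0 0",
)

```text
time: 10.63
position: [0.5356, 0.1416, 0.1355]
tool_rot: [-0.0, 0.992, 0.123, -0.0]
wrist_force: [1.0, 0.3, -3.3]
grip_width: 0.0237
gripper_force: 30.0
```

Call:
send_rows(
  series="255 0 0 1 0;255 0 0 1 0;255 0 0 1 0;255 0 0 1 0;255 0 0 0 0;255 0 0 0 0",
)

```text
time: 11.13
position: [0.5357, 0.1416, 0.1315]
tool_rot: [-0.0, 0.992, 0.123, 0.0]
wrist_force: [0.6, -0.0, -1.3]
grip_width: 0.0234
gripper_force: 30.0
```

Call:
send_rows(
  series="255 0 0 0.5 0;255 0 0 0.5 0;255 0 0 0 0;255 0 0 0 0",
)

```text
time: 11.47
position: [0.5358, 0.1418, 0.1312]
tool_rot: [0.0, 0.992, 0.123, 0.0]
wrist_force: [-4.5, -0.2, 12.5]
grip_width: 0.0235
gripper_force: 30.0
```

Call:
send_rows(
  series="255 0 0 0.5 0;255 0 0 0.5 0;255 0 0 0 0;255 0 0 0 0",
)

```text
time: 11.8
position: [0.5361, 0.1419, 0.1312]
tool_rot: [0.0, 0.992, 0.123, 0.001]
wrist_force: [-9.2, -2.9, 27.4]
grip_width: 0.0235
gripper_force: 30.0
```

Call:
send_rows(
  series="255 0 0 -0.8 0;255 0 0 -0.7 0;255 0 0 0 0;80 0 0 0 0;80 0 0 0 0;80 0 0 0 0;80 0 0 0 0;80 0 0 0 0",
)

```text
time: 12.47
position: [0.5356, 0.1416, 0.1308]
tool_rot: [-0.0, 0.992, 0.123, -0.0]
wrist_force: [-0.4, 0.6, -0.7]
grip_width: 0.0532
gripper_force: 0.0
```

Call:
send_rows(
  series="80 0 0 0 0;80 0 0 0 0;80 0 0 0 0;80 0 0 0 0",
)

```text
time: 12.8
position: [0.5357, 0.1416, 0.131]
tool_rot: [-0.0, 0.992, 0.123, -0.0]
wrist_force: [-0.2, -0.1, -0.6]
grip_width: 0.0644
gripper_force: 0.0
```

Run:
```python
from fit import *
p=r.get_image('wrist'); P,M=tool(); print(P,r.get_state()['grip_width'],r.get_state()['wrist_force'])
h=cv2.cvtColor(p['img'],cv2.COLOR_BGR2HSV).astype(int); H,S,V=h[...,0],h[...,1],h[...,2]
a=np.linspace(0,2*np.pi,120,endpoint=False)
g=(H>55)&(H<90)&(S>60)
print('lid',fit(p,g,P[:2],.054,.103,[t for t in a if np.cos(t-.25)>.1]))
s=r.get_image('scene')
A=cv2.resize(p['img'][100:350,130:380],(400,400),interpolation=2); B=cv2.resize(s['img'][130:230,200:300],(400,400),interpolation=2)
cv2.imwrite('pics/j.png',np.hstack([A,B]))
```

```text
[0.53566372 0.14160528 0.1309627 ] 0.06487617349425168 [ 0.23846172 -0.15729089 -0.5304924 ]
lid (array([0.53290994, 0.14111598]), array([0.53498717, 0.14151004, 0.05232117]), 56, np.float64(0.0002359689679339916))
```

View pics/j.png

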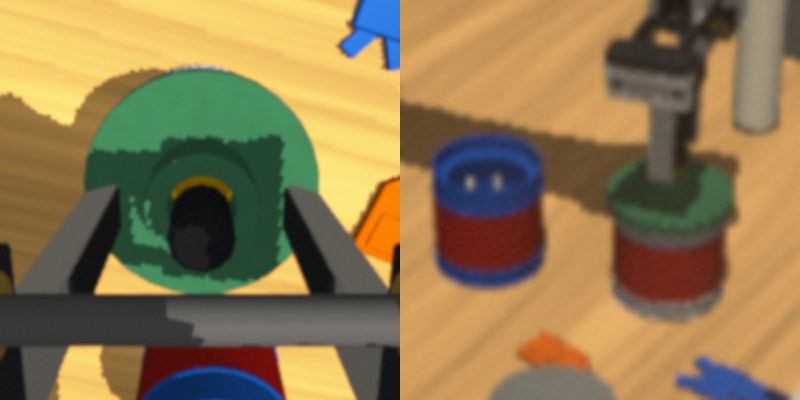

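Both lids sit level on the tin and the fingers are open around the collar (205,195 in the left crop). Lowering to the collar and closing.

Call:
send_rows(
  series="80 -0.5 0 5 0;80 -0.5 0 6 0;80 0 0 6 0;80 0 0 4 0;80 0 0 2 0;80 0 0 1 0;80 0 0 0 0;80 0 0 0 0",
)

```text
time: 13.57
position: [0.5347, 0.1414, 0.107]
tool_rot: [-0.0, 0.992, 0.123, 0.0]
wrist_force: [-0.4, -0.7, -0.2]
grip_width: 0.0645
gripper_force: 0.0
```

Call:
send_rows(
  series="255 0 0 0 0;255 0 0 0 0;255 0 0 0 0;255 0 0 0 0;255 0 0 0 0;255 0 0 0 0",
)

```text
time: 14.07
position: [0.5348, 0.1414, 0.1071]
tool_rot: [-0.0, 0.992, 0.123, 0.0]
wrist_force: [-0.4, -0.4, 2.4]
grip_width: 0.0476
gripper_force: 30.0
```

Gripped at 47.6 mm. Lifting slowly past the stem foot, then higher.

Call:
send_rows(
  series="255 0 0 -2 0;255 0 0 -3 0;255 0 0 -4 0;255 0 0 -5 0;255 0 0 -6 0;255 0 0 -6 0;255 0 0 -6 0;255 0 0 0 0",
)

```text
time: 14.73
position: [0.5353, 0.1416, 0.1404]
tool_rot: [-0.0, 0.992, 0.123, 0.001]
wrist_force: [0.2, 0.5, -1.5]
grip_width: 0.0478
gripper_force: 30.0
```

Run:
```python
from fit import *
s=r.get_image('scene'); w=r.get_image('wrist')
print(tool()[0],r.get_state()['wrist_force'])
B=cv2.resize(s['img'][130:230,200:300],(400,400),interpolation=2);A=cv2.resize(w['img'][100:350,130:380],(400,400),interpolation=2)
cv2.imwrite('pics/k.png',np.hstack([A,B]))
```

```text
[0.53481543 0.14135605 0.13923893] [ 0.01935718  0.39634951 -1.69038994]
```

View pics/k.png

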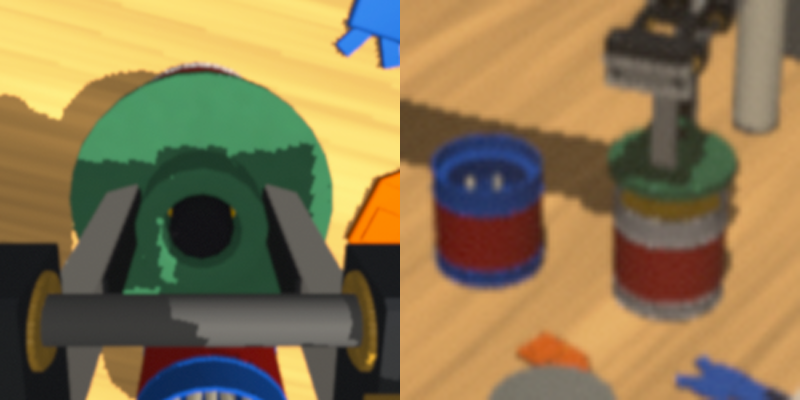

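The green lid has risen alone: grip flush in the bore at (200,228), yellow hub below it still at the tin, and the wrist carries only about 1.2 N. Lifting on.

Call:
send_rows(
  series="255 0 0 -5 0;255 0 0 -8 0;255 0 0 -10 0;255 0 0 -12 0;255 0 0 -14 0;255 0 0 -12 0;255 0 0 -8 0;255 0 0 -4 0",
)

```text
time: 15.5
position: [0.5351, 0.1415, 0.2137]
tool_rot: [-0.0, 0.992, 0.123, 0.001]
wrist_force: [0.4, 0.5, -1.9]
grip_width: 0.0474
gripper_force: 30.0
```

Call:
send_rows(
  series="255 0 0 0 0;255 0 0 0 0;255 0 0 0 0;255 0 0 0 0;255 0 0 0 0;255 0 0 0 0",
)

```text
time: 16.0
position: [0.5345, 0.1414, 0.2116]
tool_rot: [-0.0, 0.992, 0.123, -0.0]
wrist_force: [-0.5, -0.7, -1.7]
grip_width: 0.0476
gripper_force: 30.0
```

Run:
```python
from fit import *
s=r.get_image('scene'); w=r.get_image('top')
print(tool()[0],r.get_state()['wrist_force'],r.get_state()['joint_velocities'])
B=cv2.resize(s['img'][110:230,190:310],(400,400),interpolation=2);A=cv2.resize(w['img'][110:270,170:330],(400,400),interpolation=2)
cv2.imwrite('pics/l.png',np.hstack([A,B]))
```

```text
[0.53458663 0.14138034 0.21175892] [-0.32105016 -0.68136628 -1.19379092] [-0.00137912 -0.00162589 -0.00049479 -0.00041959 -0.00106173  0.00205945
 -0.0007498 ]
```

View pics/l.png

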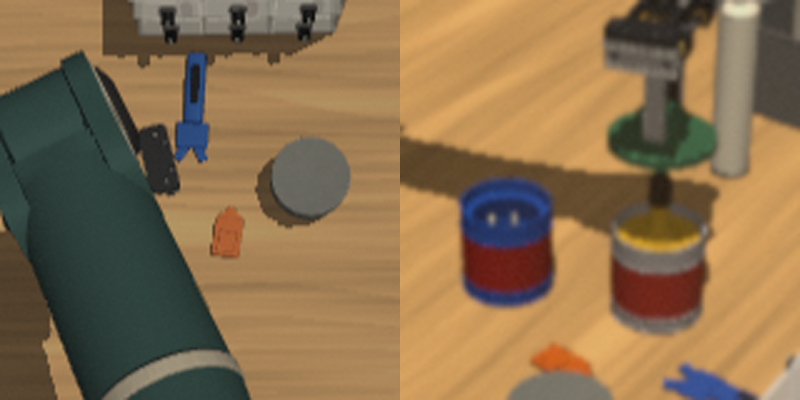

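The green lid hangs level and clear at (662,138), the yellow inner lid sits home in the tin at (658,235), and the pile and bystanders look undisturbed.

```bash
python3 -c "
from workcell import r
print(r.job_done())"
```

```text
the job is handed in; nothing more can be done
None
```

The job is handed in (no verdict came back): the outer lid is held level and still with its origin about 205 mm above the shelf over the tin, and the last pictures show the inner lid seated and the pile and bystanders in place.

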